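# Clamp the heat sink to the click

## Robot

A 7-joint arm with a two-finger parallel gripper is mounted at the origin on the work surface. World frame = base frame: x ahead of the robot, y to its left, z up, the work surface at z = 0. Lengths are in m, angles in rad, forces in N, time in s.
With the tool pointing down it reaches from about 0.4 to 0.85 m from the base axis. Payload 10.4 kg.
Tool frame: the origin (TCP) lies at the centre of the arm's flange, where the gripper is bolted on; the fingertips stand bot.tcp_to_tips ahead of it and the grasp point (between the pads) lies 155 mm ahead of it (bot.tcp_to_tips is the distance from the TCP to the fingertips, in m); z points along the fingers, y is the line along which they close (so a half turn about z gives the same grasp; the last joint's range is limited). The gripper opens to 85 mm and grips with 20 to 120 N. Pads are 22 mm wide; open, the fingers measure 114 mm over their backs; the gripper's body (76 mm by 85 mm) begins 54 mm behind the grasp point. The pads swing forward as they close: fully open they stand 13 mm farther back than shut.
Start: joints at [1.175, 0.332, -0.065, 1.46, 0.022, 1.35, -0.088], TCP at [0.228, -0.582, 0.405] pointing down, gripper open.
Joint ranges: [-2.6, 2.6], [-0.5, 2.12], [-1.47, 1.34], [0.16, 2.42], [-1.27, 4.41], [0.06, 2.06], [-2.6, 2.6]. Speed limits (rad/s): [2.22, 2.22, 2.79, 2.79, 3.14, 3.14, 3.14].

## Interface

Orientations are given as a unit quaternion [x, y, z, w].
In Python, from bench import bot gives the robot as it stands.
- The arm moves only by the tool jog_arm, never from a script. Its argument "steps" is a list of rows, each an object with "slide": the shift along the tool's x, y, z in m, a list of three; "turn": the turn about the tool's z in rad. A call has 1 to 12 rows; each row is the pose to reach, as a shift and turn from the pose commanded when the call began, along the tool's axes at that moment; what a row does not reach only later rows make up. A row lasts 1/8 s, in which the tool goes at most 62.5 mm and 10.7 degrees, less where a joint would pass 70% of its speed; a pose out of reach is approached as far as the arm can. A call with a gripper value outside its range is refused whole. "fingers" is the finger opening in m, from 0 to 0.0854, set as the call begins (left out, the last holds). The fingers move at their own pace and stop on an object; "newtons" is the grip in N (left out, the last holds). Time passes only in rows, so rows that repeat a pose let the fingers close. It gives the time, the measured TCP pose, the force, the opening and the grip force at its end, in the units of the state.
- bot.observe(): the state, without advancing time (a new reading comes with each control period).
- bot.snapshot(name): name is "scene" or "top" or "wrist"; returns a dict with "color" (384x512x3 uint8, red, green, blue), "fx", "fy", "cx", "cy" (pixels), "position" and "orientation" of the camera in the world. Camera axes: x right, y down, z forward; pixel columns grow to the right and rows downward; lengths in m; the calibration is good to about 2 mm. A picture is of the moment at which its call begins. There is no depth.
- bot.finish_job(): hands the job in; it is judged then, once.
The state is a dict: "t": time; "joints": joint angles; "qvel": joint speeds; "tau": joint torques, N m; "tool_pos": TCP position; "tcp_rot": TCP orientation; "force": force on the tool from outside, world axes, zero at the start; "wrist_torque": the same for the moment, N m; "grip_width": finger opening in m; "gripper_force": force on a finger pad.
Only numpy, scipy, OpenCV 4.12 (cv2) and the standard library are available. Lean on these libraries where they do the work, as an engineer would, in place of code of your own. Each camera call takes 0.05 s, during which the arm holds its last target. There are 200 camera calls.

## Task

Set the aluminium heat sink down in the nest of the clamping fixture, swing the blue clamp arm over it fully home against its stop, and turn the orange torque-limiting knob clockwise until it bites and you feel it slip and click. Stop there, after one or two clicks: forced on beyond that it over-tightens. Let go, and leave the other things on the table where they are.

Things in the scene. Friction and masses are not known exactly. Their poses are not given: they have to be found in the camera images.
- sink_centre (a point): Loose aluminium heat sink, 60 mm (its x) x 46 mm (its y) x 26 mm high, about 0.11 kg: base 6 mm thick, four fins along y at each end of x, a bare channel 24 mm wide between. The point is at its centre, 13 mm above its underside. Best gripped across the 60 mm, on the outer fins. Half a turn makes no difference.
- nest (a point): Centre of the nest, on top of the fixture's aluminium plate (14 mm thick, screwed to the table), z up. The heat sink goes here, its x along the nest's x, base on the plate, between eight dowels 10 mm tall with tapered tops and about 1.5 mm of play: two beyond each of its four sides, at (+-34, +-17) and (+-22, +-27) mm. When seated, sink_centre is 13 mm above this point.
- post (a point): On the post's vertical axis, 85 mm along +x of the nest, 53 mm above the table: the blue clamp arm swings about it. The arm is 26 mm wide, from 46 to 60 mm above the table, with a boss of radius 16 mm at the post (top of its bolt 66 mm high) and one under the knob. A stop pin, 10 mm thick and 57 mm high, stands at x = 64, y = 18.5 mm from the nest.
- swing (a joint): Swing of the clamp arm in rad. 0: home against its stop, pointing from the post along the nest's -x, knob over the nest. It grows anticlockwise (seen from above) as it opens; pushed clockwise it comes home. Stiff by 0.12 N m, stays where it is left. Push the bar on its side between the post's boss and the knob, e.g. 45 mm from the post.
- knob_centre (a point): Centre of the orange fluted knob on the arm's end, 85 mm from the post; this point moves with the arm but does not turn with the knob; 78 mm above the table. Knob: vertical axis, 34 mm across, 24 mm high (66 to 90 mm above the table). x points along the arm from the knob to the post.
- pad: Brass pressure pad, 12 mm across, under the knob; origin at the centre of its underside, 1.5 mm above a seated heat sink's channel when slack. Clockwise tightens: an unseen 0.2 to 2.3 rad of easy turning (0.04 N m), then it bites (0.3 N m); in 0.75 rad more torque grows to 0.44 N m and pad load to about 25 N, where the clutch clicks: torque falls away. Clicks are 0.28 rad; after two it drives solid.
- bulb: Frosted halogen bulb lying on its side, about 50 mm long and 13 mm thick with a white ceramic foot; origin under it on the table; a bystander
- slide_mount: Grey plastic slide mount lying flat, 50 x 50 x 3 mm; origin at the centre of its underside; a bystander
- remote: Cream remote control housing lying flat, 125 x 42 x 20 mm; origin at the centre of its underside; a bystander
- lens_brush: Wooden-handled lens brush lying flat, 160 mm long; origin under its middle; a bystander
- lens: Black projection lens standing upright, 54 mm across and 75 mm tall; origin at the centre of its underside; a bystander
- screw_tin: Small round steel screw tin, 64 mm across and 24 mm high; origin at the centre of its underside; a bystander
Things that resemble listed ones, but are neither listed nor needed, are in the scene too. What is shaped like the part that bears sink_centre but red is not meant.

How it is judged:
By the outcome, as a careful person would: the job done as asked, in the order asked, and still so for the second after the job is handed in, with the robot touching nothing.
It also fails if it takes over 72 s, if anything falls off the work surface, if the arm or the gripper's body presses on something with over 40 N, if the wrist force passes 120 N, or if a joint passes its speed limit or range.

## Working session

There is one attempt and no reset: what is moved stays moved. The work goes in short steps, Python scripts to look and compute and a tool call to move; the robot and the scene stay as the last step left them, time stands still between calls to the robot, and variables do not carry over. Pictures are saved under pics/ and viewed, at most 10 in all, crops included, and the job is handed in when it is done.

Besides the shell and the picture viewer there is one more tool, called after "Request:" in YAML: its name, and indented under it one key for each argument. jog_arm: Moves the arm, as the interface text tells. Its arguments: {"type":"object","properties":{"steps":{"type":"array","items":{"type":"object","properties":{"slide":{"type":"array","items":{"type":"number"}},"turn":{"type":"number"}}}},"fingers":{"type":"number"},"newtons":{"type":"number"}},"required":["steps"]}

```bash
mkdir -p pics; cat > h.py <<'E'
import numpy as np, cv2
from scipy.spatial.transform import Rotation as R
from bench import bot
def snap(name,fn):
    s=bot.snapshot(name); cv2.imwrite('pics/%s.png'%fn,s['color'][:,:,::-1]); 
    np.savez('pics/%s.npz'%fn,**s); return s
def ld(fn): return np.load('pics/%s.npz'%fn)
def ray(s,u,v):
    d=R.from_quat(s['orientation']).apply([(u-s['cx'])/s['fx'],(v-s['cy'])/s['fy'],1]); return np.array(s['position']),d
def atz(s,u,v,z):
    p,d=ray(s,u,v); return p+d*(z-p[2])/d[2]
def proj(s,P):
    q=R.from_quat(s['orientation']).inv().apply(np.array(P)-s['position']); return q[:2]/q[2]*[s['fx'],s['fy']]+[s['cx'],s['cy']]
def tri(obs):
    A=0;b=0
    for s,u,v in obs:
        p,d=ray(s,u,v); d=d/np.linalg.norm(d); M=np.eye(3)-np.outer(d,d); A=A+M; b=b+M@p
    return np.linalg.solve(A,b)
E
python3 - <<'E'
from h import *
for n in ['scene','top']:
    s=snap(n,n); print(n,s['fx'],s['fy'],s['cx'],s['cy'],s['position'],s['orientation'])
    cv2.imwrite('pics/%s_b.png'%n,cv2.resize(s['color'][:,:,::-1],(800,600),interpolation=cv2.INTER_CUBIC))
o=bot.observe(); print(o['tool_pos'],o['tcp_rot'],o['force'],o['grip_width'],bot.tcp_to_tips,o['t'])
E
```

```text
scene 369.2622404686406 369.2622404686406 258.69550490602114 190.47906174634298 [ 1.33680502 -0.20996321  0.88244365] [ 0.73600135  0.56459953 -0.23509777 -0.29027302]
top 356.9496588069425 356.9496588069425 258.2860493134639 184.92294890503535 [ 0.37578739 -0.02942843  1.13375083] [-0.69392277  0.71414373 -0.06678062  0.06332674]
[ 0.22760018 -0.58197004  0.404029  ] [ 9.82679866e-01  1.85310345e-01 -1.34525161e-04 -5.81323270e-04] [-0.14486483  1.39519496 -0.80527089] 0.08500521599267863 0.1734 0.1
```

View pics/scene_b.png

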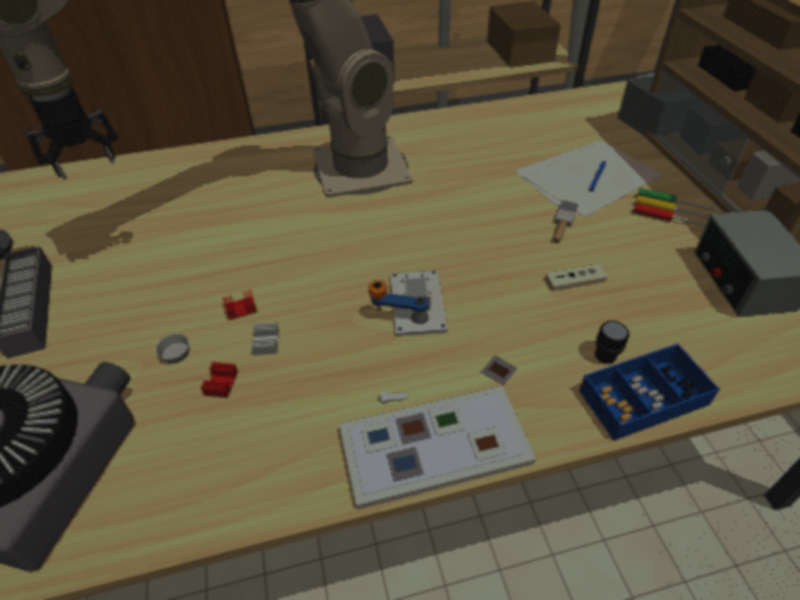

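View pics/top_b.png

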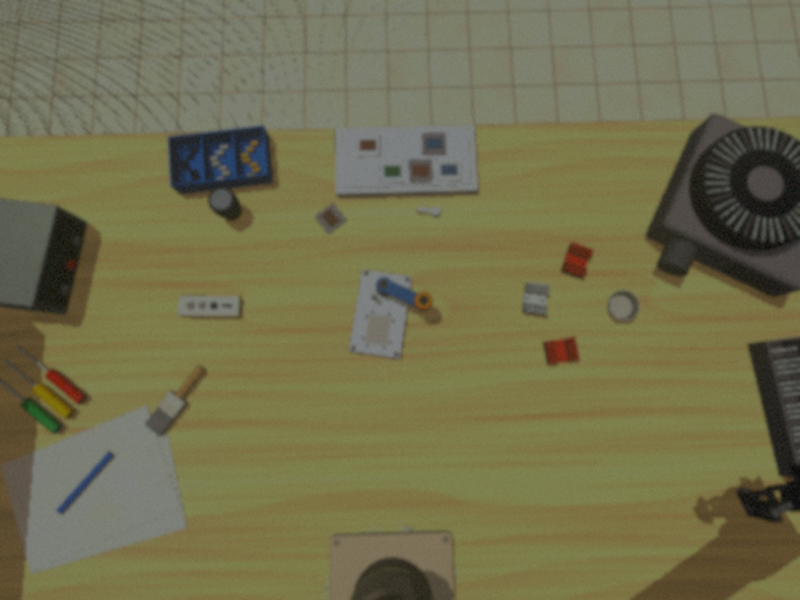

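The grey heat sink is near top_b (536,299) and scene_b (265,338). The nest is near top_b (379,330), the post at (384,286) and the knob at (424,300). I'll enlarge both areas.

```bash
python3 - <<'E'
from h import *
t=ld('top'); s=ld('scene')
k=1.5625
for n,u,v,z in [('sink',536,299,.026),('nest',379,330,.014),('post',384,286,.066),('knob',424,300,.09)]:
    print(n,atz(t,u/k,v/k,z))
for n,u,v,z in [('sink',265,338,.026),('post',421,303,.066),('knob',377,287,.09)]:
    print(n,atz(s,u/k,v/k,z))
a=t['color'][165:235,220:275,::-1]; b=t['color'][175:210,325:360,::-1]; 
c=s['color'][165:220,230:290,::-1]; d=s['color'][200:230,155:185,::-1]
out=np.zeros((600,800,3),np.uint8)
def put(im,x,y,f):
    im=cv2.resize(im,None,fx=f,fy=f,interpolation=cv2.INTER_CUBIC); h,w=im.shape[:2]; out[y:y+h,x:x+w]=im[:600-y,:800-x]
put(a,0,0,8); put(b,445,0,8)
put(c[:, :],445,285,5)
cv2.imwrite('pics/crop1.png',cv2.convertScaleAbs(out,alpha=1.5))
E
```

```text
sink [ 0.5539358  -0.30397233  0.026     ]
nest [0.5016939  0.01394707 0.014     ]
post [5.81612608e-01 3.97205792e-04 6.60000000e-02]
knob [ 0.54779145 -0.07550065  0.09      ]
sink [ 0.56879699 -0.30536679  0.026     ]
post [0.59650755 0.00107344 0.066     ]
knob [ 0.55423414 -0.07580504  0.09      ]
```

View pics/crop1.png

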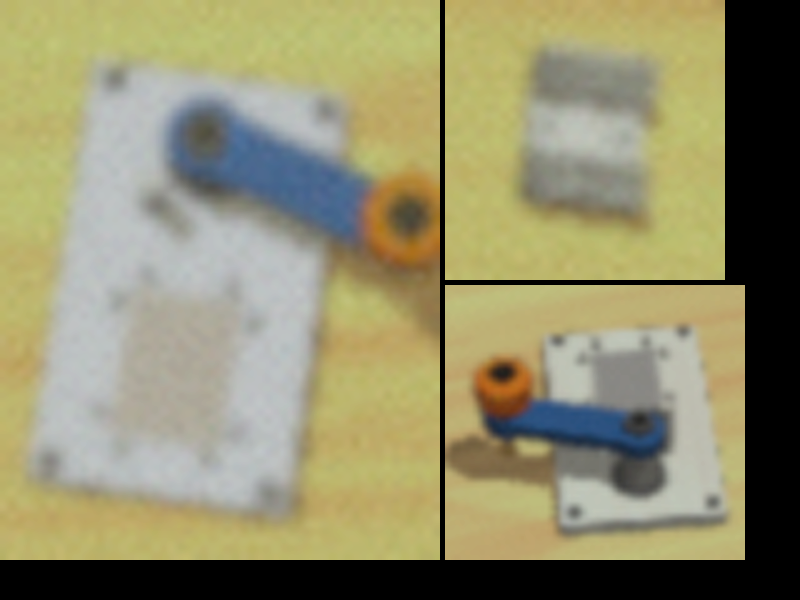

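Crop reading: bolt top at a(203,132)/c(638,418), knob top at a(408,212)/c(503,373). The eight dowels ring the beige pocket in a, and the sink's fins run left-right, with corners around (538,45), (658,58), (525,203) and (645,215).

```bash
python3 - <<'E'
from h import *
t=ld('top'); s=ld('scene')
A=lambda x,y:(t,220+(x+.5)/8-.5,165+(y+.5)/8-.5)
B=lambda x,y:(t,325+(x-445+.5)/8-.5,175+(y+.5)/8-.5)
C=lambda x,y:(s,230+(x-445+.5)/5-.5,165+(y-285+.5)/5-.5)
post=tri([A(203,132),C(638,418)]);knob=tri([A(408,212),C(503,373)]);print('post',post,'knob',knob)
dw=np.array([(122,300),(148,272),(235,283),(252,322),(238,437),(208,457),(120,448),(98,408)])
P=np.array([atz(*A(*d),.022) for d in dw]); n=P.mean(0); print('nest',n, np.linalg.norm(post-n))
v=post-n; print('nest x ang deg',np.degrees(np.arctan2(v[1],v[0])))
w=knob-post;print('arm',np.degrees(np.arctan2(w[1],w[0])),np.linalg.norm(w))
Q=np.array([atz(*B(*d),.026) for d in [(538,45),(658,58),(645,215),(525,203)]]);print(Q,Q.mean(0))
x=Q[0]+Q[1]-Q[2]-Q[3];print('sink ang',np.degrees(np.arctan2(x[1],x[0])))
print(tri([(t,536/1.5625-.2,299/1.5625-.2),(s,265/1.5625-.2,338/1.5625-.2)]))
w=bot.snapshot('wrist');o=bot.observe();r=R.from_quat(o['tcp_rot']).inv()
print('cam in tool',r.apply(w['position']-o['tool_pos']),(r*R.from_quat(w['orientation'])).as_quat(),w['fx'])
E
```

```text
post [0.58701433 0.0012909  0.06853798] knob [ 0.55016593 -0.0740698   0.09204393]
nest [0.50383671 0.0160484  0.022     ] 0.09644731082843573
nest x ang deg -10.060806649315637
arm -116.0568033977727 0.08711813709981878
[[ 0.59035987 -0.28487078  0.026     ]
 [ 0.58377315 -0.3319719   0.026     ]
 [ 0.52140999 -0.32208347  0.026     ]
 [ 0.52748818 -0.27542779  0.026     ]] [ 0.5557578  -0.30358848  0.026     ]
sink ang -8.774994688256687
[ 0.55659925 -0.3069156   0.01334625]
cam in tool [ 0.08560328 -0.00100077  0.03097327] [-0.11843145 -0.11846902  0.69735254  0.69687769] 334.25568942910746
```

```bash
cat >> h.py <<'E'
def rel(pos,yang=None):
    "slide and turn to bring TCP to pos with tool y at yang deg"
    o=bot.observe(); r=R.from_quat(o['tcp_rot']); y=r.apply([0,1,0]); a=np.degrees(np.arctan2(y[1],y[0]))
    sl=r.inv().apply(np.array(pos)-o['tool_pos']); tn=None
    if yang is not None: tn=-np.radians((yang-a+180)%360-180)
    print('t %.2f'%o['t'],'slide',np.round(sl,4),'turn',tn if tn is None else round(tn,4),'y ang now %.2f'%a, 'z axis',np.round(r.apply([0,0,1]),4),'j',np.round(o['joints'],2))
E
python3 -c "
from h import *
rel([.5565,-.304,.30],-8.8)"
```

```text
t 0.15 slide [ 0.4075 -0.139   0.1042] turn -1.0443 y ang now -68.64 z axis [-4.e-04  9.e-04 -1.e+00] j [ 1.18  0.33 -0.06  1.46  0.02  1.35 -0.09]
```

Request:
jog_arm:
  steps:
    - {"slide":[0.04,-0.014,0.01],"turn":-0.1}
    - {"slide":[0.09,-0.03,0.02],"turn":-0.25}
    - {"slide":[0.14,-0.048,0.036],"turn":-0.4}
    - {"slide":[0.19,-0.065,0.05],"turn":-0.55}
    - {"slide":[0.24,-0.082,0.062],"turn":-0.7}
    - {"slide":[0.29,-0.1,0.074],"turn":-0.85}
    - {"slide":[0.34,-0.118,0.086],"turn":-0.97}
    - {"slide":[0.385,-0.132,0.098],"turn":-1.04}
    - {"slide":[0.4075,-0.139,0.104],"turn":-1.044}
    - {"slide":[0.4075,-0.139,0.104],"turn":-1.044}
    - {"slide":[0.4075,-0.139,0.104],"turn":-1.044}
  fingers: 0.0854

```text
t: 1.52
tool_pos: [0.5556, -0.3059, 0.3009]
tcp_rot: [0.76, 0.65, -0.001, 0.0]
force: [0.1, -0.4, 0.3]
grip_width: 0.0856
gripper_force: 0.0
```

```bash
python3 -c "
from h import *
rel([.5565,-.304,.30],-8.8)
s=snap('wrist','w1'); im=s['color'][:,:,::-1]; cv2.imwrite('pics/w1_b.png',cv2.resize(im,(800,600)))"
```

```text
t 1.52 slide [0.002  0.0006 0.0009] turn -0.0032 y ang now -8.99 z axis [-6.0e-04 -1.2e-03 -1.0e+00] j [ 0.74  0.46 -0.4   1.54  0.19  1.18  0.15]
```

View pics/w1_b.png

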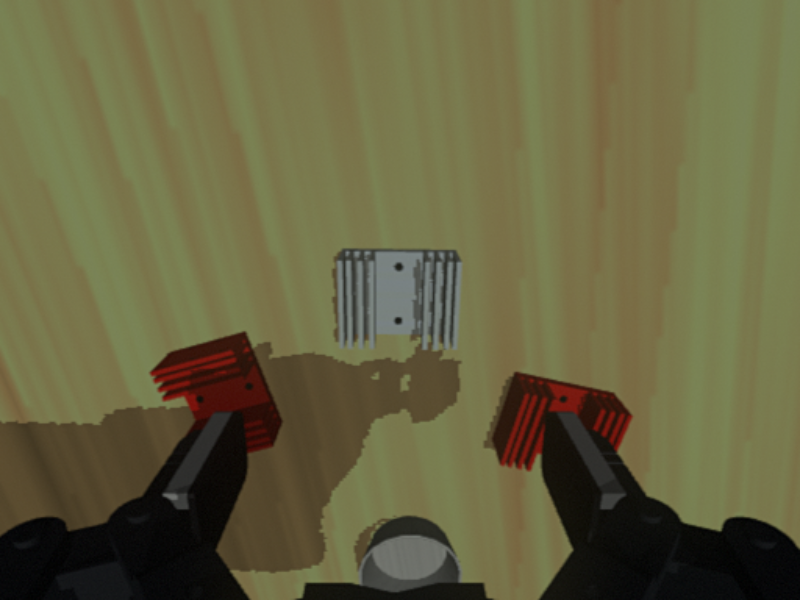

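The sink sits at w1_b (338..460, 250..348), with channel holes at (398,267) and (398,321). It is well aligned with the fingers. The two red decoys lie to the lower left and lower right.

```bash
python3 - <<'E'
from h import *
t=ld('top');w=ld('w1');k=1.5625
B=lambda x,y:(t,325+(x-445+.5)/8-.5,175+(y+.5)/8-.5)
W=lambda x,y:(w,(x+.5)/k-.5,(y+.5)/k-.5)
h=[atz(*W(398,267),.006),atz(*W(398,321),.006)];print('holes',h,(h[0]+h[1])/2)
f=np.array([atz(*W(*p),.026) for p in [(338,262),(338,348),(461,262),(458,348)]]);print(f,f.mean(0))
tc=np.array([(538,45),(658,58),(645,215),(525,203)]).mean(0)
print('tri centre of fin tops',tri([B(*tc),W(398.7,305)]))
d=f[2]+f[3]-f[0]-f[1];print(np.degrees(np.arctan2(d[1],d[0])),np.linalg.norm(d)/2)
d=f[1]-f[0];print(np.degrees(np.arctan2(d[1],d[0])),np.linalg.norm(d))
d=h[1]-h[0];print(np.degrees(np.arctan2(d[1],d[0])),np.linalg.norm(d))
for p in [(513,373),(631,414),(247,333),(282,421),(152,373)]: print('red',atz(*W(*p),.026))
E
```

```text
holes [array([ 0.5597133 , -0.29071024,  0.006     ]), array([ 0.55506525, -0.32047885,  0.006     ])] [ 0.55738927 -0.30559454  0.006     ]
[[ 0.53232806 -0.27845702  0.026     ]
 [ 0.52368852 -0.3226856   0.026     ]
 [ 0.59069602 -0.28769994  0.026     ]
 [ 0.58401845 -0.33222302  0.026     ]] [ 0.55768276 -0.30526639  0.026     ]
tri centre of fin tops [ 0.55710893 -0.30611202  0.01914163]
-8.990788464990649 0.060087204992538265
-101.05288789853157 0.045064493604598514
-98.87445513356509 0.0301293014225003
red [ 0.61049447 -0.35068945  0.026     ]
red [ 0.67059294 -0.38471504  0.026     ]
red [ 0.47995988 -0.30743184  0.026     ]
red [ 0.48584028 -0.35988898  0.026     ]
red [ 0.4257376  -0.32149719  0.026     ]
```

```bash
python3 -c "
from h import *
rel([.5575,-.3055,.175],-9.0)"
```

```text
t 1.57 slide [0.001  0.002  0.1261] turn -0.0001 y ang now -9.01 z axis [-3.0e-04 -1.3e-03 -1.0e+00] j [ 0.74  0.46 -0.4   1.54  0.19  1.18  0.15]
```

Request:
jog_arm:
  steps:
    - {"slide":[0.001,0.002,0.03]}
    - {"slide":[0.001,0.002,0.07]}
    - {"slide":[0.001,0.002,0.1]}
    - {"slide":[0.001,0.002,0.12]}
    - {"slide":[0.001,0.002,0.126]}
    - {"slide":[0.001,0.002,0.126]}
    - {"slide":[0.001,0.002,0.126]}

```text
invalid input at $.steps[0]: expected keys slide, turn
```

Request:
jog_arm:
  steps:
    - {"slide":[0,0,0]}
    - {"slide":[0,0,0]}
    - {"slide":[0,0,0]}
    - {"slide":[0,0,0]}
    - {"slide":[0,0,0]}
    - {"slide":[0,0,0]}
  fingers: 0.05
  newtons: 35

```text
invalid input at $.steps[0]: expected keys slide, turn
```

Both keys are required, and neither call moved the arm.

Request:
jog_arm:
  steps:
    - {"slide":[0.001,0.002,0.03],"turn":0}
    - {"slide":[0.001,0.002,0.07],"turn":0}
    - {"slide":[0.001,0.002,0.1],"turn":0}
    - {"slide":[0.001,0.002,0.12],"turn":0}
    - {"slide":[0.001,0.002,0.126],"turn":0}
    - {"slide":[0.001,0.002,0.126],"turn":0}
    - {"slide":[0.001,0.002,0.126],"turn":0}

```text
t: 2.45
tool_pos: [0.5591, -0.3038, 0.176]
tcp_rot: [0.759, 0.651, 0.0, 0.001]
force: [0.6, 0.2, 0.7]
grip_width: 0.0854
gripper_force: 0.0
```

```bash
python3 -c "
from h import *
rel([.5575,-.3055,.175],-9.0)
s=snap('wrist','w2'); im=s['color'][:,:,::-1]; cv2.imwrite('pics/w2_b.png',cv2.resize(im,(800,600)))"
```

```text
t 2.45 slide [-0.0019 -0.0014  0.001 ] turn 0.0029 y ang now -8.83 z axis [ 0.0018 -0.001  -1.    ] j [ 0.71  0.6  -0.37  1.62  0.25  0.96  0.1 ]
```

View pics/w2_b.png

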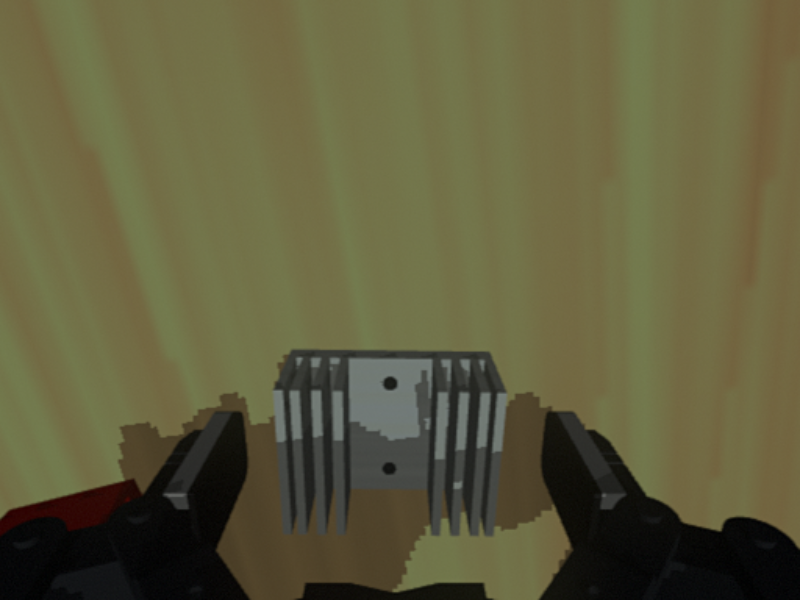

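The sink sits between the open pads, with channel holes at (390,383) and (390,468) and both fingers clear. I'll close on it.

Request:
jog_arm:
  steps:
    - {"slide":[-0.001,-0.001,0.001],"turn":0}
    - {"slide":[-0.001,-0.001,0.001],"turn":0}
    - {"slide":[-0.001,-0.001,0.001],"turn":0}
    - {"slide":[-0.001,-0.001,0.001],"turn":0}
    - {"slide":[-0.001,-0.001,0.001],"turn":0}
    - {"slide":[-0.001,-0.001,0.001],"turn":0}
  fingers: 0.04
  newtons: 35

```text
t: 3.25
tool_pos: [0.5576, -0.3046, 0.1742]
tcp_rot: [0.759, 0.651, -0.0, 0.0]
force: [-1.5, -1.2, 4.6]
grip_width: 0.0592
gripper_force: 38.8
```

```bash
python3 -c "
from h import *
w=ld('w2');k=1.5625
h=[atz(w,(390.5)/k-.5,(y+.5)/k-.5,.006) for y in (383,468)];print((h[0]+h[1])/2,np.linalg.norm(h[0]-h[1]))
rel(list(((h[0]+h[1])/2)[:2])+[.30],-9)
print(bot.observe()['grip_width'],bot.observe()['gripper_force'])"
```

```text
[ 0.55787898 -0.30521948  0.006     ] 0.03003037778754183
t 3.25 slide [-0.0006  0.0004 -0.1258] turn 0.0029 y ang now -8.84 z axis [ 3.e-04 -6.e-04 -1.e+00] j [ 0.71  0.6  -0.37  1.63  0.25  0.96  0.1 ]
0.059223660127301576 38.793635135516524
```

Request:
jog_arm:
  steps:
    - {"slide":[0,0,-0.02],"turn":0}
    - {"slide":[0,0,-0.05],"turn":0}
    - {"slide":[0,0,-0.09],"turn":0}
    - {"slide":[0,0,-0.12],"turn":0}
    - {"slide":[0,0,-0.126],"turn":0}
    - {"slide":[0,0,-0.126],"turn":0}

```text
t: 4.0
tool_pos: [0.5574, -0.3043, 0.2998]
tcp_rot: [0.759, 0.651, -0.0, 0.0]
force: [0.7, -0.7, -1.2]
grip_width: 0.0596
gripper_force: 38.2
```

```bash
python3 -c "
from h import *
rel([.504,-.01,.30],-10)
print(bot.observe()['grip_width'],bot.observe()['gripper_force'],bot.observe()['force'])"
```

```text
t 4.00 slide [ 0.2826 -0.0979 -0.0003] turn 0.0206 y ang now -8.82 z axis [ 1.e-04 -2.e-04 -1.e+00] j [ 0.73  0.46 -0.4   1.54  0.19  1.18  0.14]
0.059585142359912815 38.21973703801632 [ 0.71680083 -0.67698052 -1.23331349]
```

Request:
jog_arm:
  steps:
    - {"slide":[0.025,-0.009,0],"turn":0}
    - {"slide":[0.065,-0.022,0],"turn":0}
    - {"slide":[0.11,-0.038,0],"turn":0.005}
    - {"slide":[0.155,-0.054,0],"turn":0.01}
    - {"slide":[0.2,-0.069,0],"turn":0.015}
    - {"slide":[0.24,-0.083,0],"turn":0.02}
    - {"slide":[0.27,-0.094,0],"turn":0.021}
    - {"slide":[0.2825,-0.098,0],"turn":0.021}
    - {"slide":[0.2825,-0.098,0],"turn":0.021}
    - {"slide":[0.2825,-0.098,0],"turn":0.021}

```text
t: 5.25
tool_pos: [0.5042, -0.0117, 0.2993]
tcp_rot: [0.767, 0.642, -0.0, -0.0]
force: [0.2, -0.3, -1.4]
grip_width: 0.0591
gripper_force: 38.2
```

```bash
python3 -c "
from h import *
rel([.504,-.01,.30],-10)
s=snap('wrist','w3'); im=s['color'][:,:,::-1]; cv2.imwrite('pics/w3_b.png',cv2.convertScaleAbs(cv2.resize(im,(800,600)),alpha=1.3))"
```

```text
t 5.25 slide [ 0.0016 -0.0005 -0.0007] turn -0.0023 y ang now -10.13 z axis [-6.e-04 -3.e-04 -1.e+00] j [ 0.46  0.21 -0.58  1.88  0.13  1.09 -0.34]
```

View pics/w3_b.png

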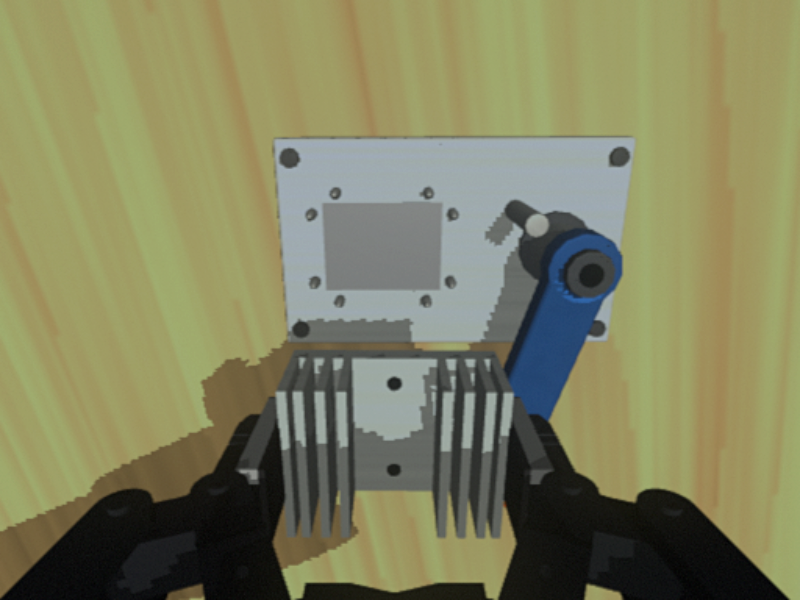

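Dowels in w3_b are at (335,193), (428,193), (453,214), (450,282), (426,301), (340,301), (315,282) and (311,214). The bolt is at (591,275). The holes of the held sink are at (394,383) and (394,470). I'll fit the nest pose from these.

```bash
python3 - <<'E'
from h import *
from scipy.optimize import least_squares
w=ld('w3');t=ld('top');k=1.5625
px=(np.array([(335,193),(428,193),(453,214),(450,282),(426,301),(340,301),(315,282),(311,214)])+.5)/k-.5
m=np.array([(-22,27),(22,27),(34,17),(34,-17),(22,-27),(-22,-27),(-34,-17),(-34,17)])/1e3
def pts(p,z):
    c,s=np.cos(p[2]),np.sin(p[2]); return np.c_[p[0]+c*m[:,0]-s*m[:,1],p[1]+s*m[:,0]+c*m[:,1],np.full(8,z)]
f=lambda p,z:np.ravel([proj(w,q) for q in pts(p,z)]-px)
for z in (.018,.022,.024):
    r=least_squares(f,[.504,.016,-.17],args=(z,)); print(z,r.x,np.degrees(r.x[2]),r.cost)
r=least_squares(lambda p:f(p,p[3]),[.504,.016,-.17,.02]);print('zfree',r.x,r.cost)
cn=np.array([atz(w,(u+.5)/k-.5,(v+.5)/k-.5,.014) for u,v in [(322,203),(442,203),(442,290),(327,290)]]);print('pocket',cn.mean(0))
print('bolt',atz(w,591.5/k-.5,275.5/k-.5,.066))
A=lambda x,y:(t,220+(x+.5)/8-.5,165+(y+.5)/8-.5)
print('bolt tri',tri([A(203,132),(w,591.5/k-.5,275.5/k-.5)]))
o=bot.observe();z=o['tool_pos'][2]-.1742+.006
h=[atz(w,394.5/k-.5,(y+.5)/k-.5,z) for y in (383,470)];c=(h[0]+h[1])/2
d=h[0]-h[1];print('sink',c,np.linalg.norm(d),np.degrees(np.arctan2(d[1],d[0]))-90,'rel TCP tool',R.from_quat(o['tcp_rot']).inv().apply(c-o['tool_pos']))
E
```

```text
0.018 [ 0.50321041  0.01756665 -0.17554265] -10.057853060941126 0.33265211980765474
0.022 [ 0.50345754  0.01839412 -0.17551177] -10.056083501034763 3.985795427269816
0.024 [ 0.503581    0.01880726 -0.17549598] -10.05517879674701 7.683459424235278
zfree [ 0.50314108  0.01733442 -0.17555112  0.01687876] 0.15480973480445442
pocket [0.50355959 0.01714908 0.014     ]
bolt [0.58691336 0.00289188 0.066     ]
bolt tri [0.58763066 0.00266063 0.06503005]
sink [ 0.5038606  -0.01232567  0.13121163] 0.030351986887919274 -10.168217547563032 rel TCP tool [-0.00063124 -0.00019025  0.1682003 ]
```

```bash
python3 -c "
from h import *
rel([.5034,.0179,.21],-10.06)"
```

```text
t 5.30 slide [ 0.029  -0.006   0.0894] turn -0.0015 y ang now -10.15 z axis [-4.e-04 -3.e-04 -1.e+00] j [ 0.46  0.21 -0.58  1.88  0.13  1.09 -0.34]
```

Request:
jog_arm:
  steps:
    - {"slide":[0.01,-0.002,0],"turn":0}
    - {"slide":[0.025,-0.005,0.01],"turn":0}
    - {"slide":[0.029,-0.006,0.035],"turn":0}
    - {"slide":[0.029,-0.006,0.065],"turn":0}
    - {"slide":[0.029,-0.006,0.085],"turn":0}
    - {"slide":[0.029,-0.006,0.089],"turn":0}
    - {"slide":[0.029,-0.006,0.089],"turn":0}
    - {"slide":[0.029,-0.006,0.089],"turn":0}

```text
t: 6.3
tool_pos: [0.5036, 0.0195, 0.2117]
tcp_rot: [0.766, 0.643, 0.001, 0.001]
force: [-0.6, -0.4, -1.2]
grip_width: 0.0596
gripper_force: 38.2
```

```bash
python3 -c "
from h import *
rel([.5034,.0179,.21],-10.06);print(bot.observe()['force'])"
```

```text
t 6.30 slide [-0.0016  0.0001  0.0017] turn 0.0005 y ang now -10.03 z axis [ 1.6e-03 -1.0e-04 -1.0e+00] j [ 0.38  0.33 -0.58  1.95  0.23  0.92 -0.48]
[-0.57428658 -0.40644895 -1.15057207]
```

Request:
jog_arm:
  steps:
    - {"slide":[-0.0015,0,0.004],"turn":0}
    - {"slide":[-0.0015,0,0.006],"turn":0}
    - {"slide":[-0.0015,0,0.006],"turn":0}
    - {"slide":[-0.0015,0,0.006],"turn":0}

```text
t: 6.8
tool_pos: [0.5029, 0.018, 0.2047]
tcp_rot: [0.766, 0.643, -0.0, 0.0]
force: [0.1, -0.1, -0.3]
grip_width: 0.0592
gripper_force: 38.2
```

```bash
python3 -c "
from h import *
rel([.5034,.0179,.188],-10.06);print(bot.observe()['force'])
s=snap('wrist','w4'); im=s['color'][:,:,::-1]; cv2.imwrite('pics/w4_b.png',cv2.convertScaleAbs(cv2.resize(im,(800,600)),alpha=1.3))"
```

```text
t 6.80 slide [0.     0.0005 0.0167] turn 0.0006 y ang now -10.03 z axis [ 0. -0. -1.] j [ 0.38  0.34 -0.57  1.96  0.23  0.91 -0.48]
[ 0.10956977 -0.09974607 -0.34142652]
```

View pics/w4_b.png

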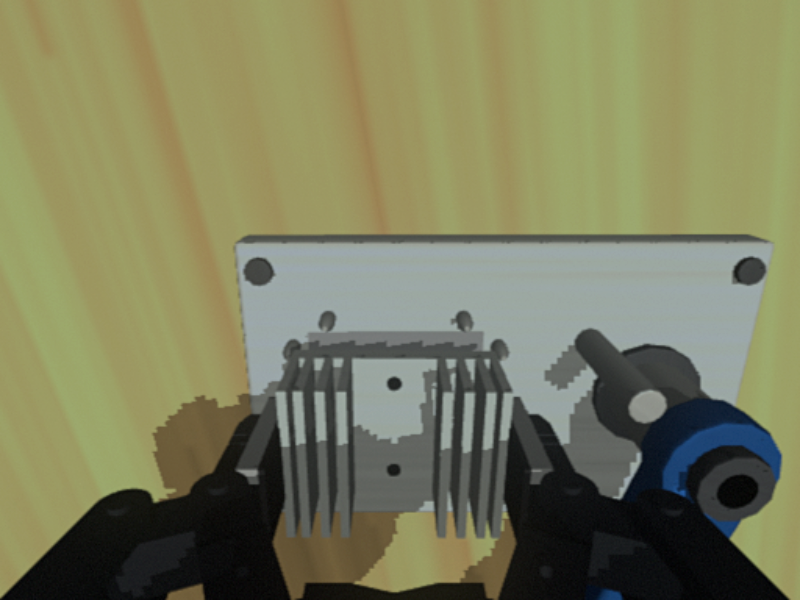

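The sink hovers over the pocket. The rear dowels at (327,318) and (464,318) are centred about the sink's mid-line at x≈394, so I'll lower it.

Request:
jog_arm:
  steps:
    - {"slide":[0,0.0005,0.004],"turn":0}
    - {"slide":[0,0.0005,0.008],"turn":0}
    - {"slide":[0,0.0005,0.011],"turn":0}
    - {"slide":[0,0.0005,0.014],"turn":0}
    - {"slide":[0,0.0005,0.016],"turn":0}
    - {"slide":[0,0.0005,0.017],"turn":0}
    - {"slide":[0,0.0005,0.017],"turn":0}

```text
t: 7.72
tool_pos: [0.5034, 0.0179, 0.1881]
tcp_rot: [0.766, 0.643, -0.0, 0.0]
force: [-3.0, 0.3, 6.8]
grip_width: 0.0593
gripper_force: 39.1
```

```bash
python3 -c "
from h import *
rel([.5034,.0179,.188],-10.06);o=bot.observe();print(o['force'],o['wrist_torque'])
w=snap('wrist','w5');z=o['tool_pos'][2]-.1742
im=w['color'][225:325,150:360,::-1]; cv2.imwrite('pics/w5_b.png',cv2.convertScaleAbs(cv2.resize(im,None,fx=3.8,fy=3.8),alpha=1.3))"
```

```text
t 7.72 slide [-0.      0.      0.0001] turn 0.0006 y ang now -10.03 z axis [-2.e-04 -4.e-04 -1.e+00] j [ 0.37  0.37 -0.56  1.97  0.25  0.88 -0.5 ]
[-3.02943389  0.25529909  6.81128478] [-0.0324465   0.74453665 -0.01422742]
```

Request:
jog_arm:
  steps:
    - {"slide":[0,0,0],"turn":0}
    - {"slide":[0,0,0],"turn":0}
    - {"slide":[0,0,0],"turn":0}
    - {"slide":[0,0,-0.01],"turn":0}
    - {"slide":[0,0,-0.03],"turn":0}
    - {"slide":[0,0,-0.06],"turn":0}
    - {"slide":[0,0,-0.09],"turn":0}
    - {"slide":[0,0,-0.1],"turn":0}
    - {"slide":[0,0,-0.1],"turn":0}
  fingers: 0.074

```text
t: 8.9
tool_pos: [0.5035, 0.0178, 0.2881]
tcp_rot: [0.766, 0.643, 0.0, 0.001]
force: [0.5, 0.4, 0.1]
grip_width: 0.0738
gripper_force: 0.0
```

```bash
python3 -c "
from h import *
rel([.605,-.056,.288],-10.06);o=bot.observe();print(o['force'])
w=snap('wrist','w6')
im=w['color'][:,:,::-1]; cv2.imwrite('pics/w6_b.png',cv2.convertScaleAbs(cv2.resize(im,(800,600)),alpha=1.3))"
```

```text
t 8.90 slide [-0.055   0.1129  0.0002] turn 0.0004 y ang now -10.04 z axis [ 1.1e-03 -4.0e-04 -1.0e+00] j [ 0.42  0.22 -0.6   1.89  0.14  1.07 -0.41]
[0.4878432  0.39226361 0.05596801]
```

View pics/w6_b.png

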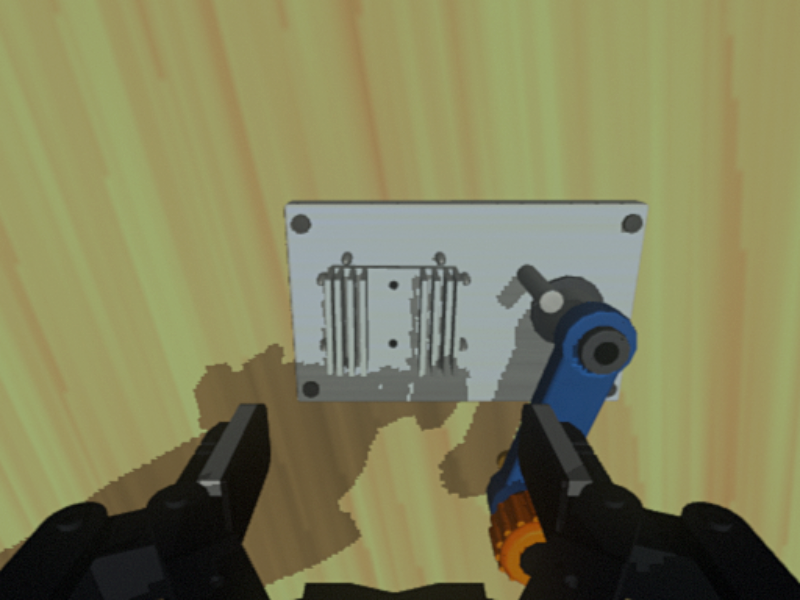

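The sink is seated squarely between the dowels; the holding height rose 13.9 mm against a 14 mm plate. Next I'll close the fingers and go beside the bar.

Request:
jog_arm:
  steps:
    - {"slide":[-0.01,0.02,0],"turn":0}
    - {"slide":[-0.03,0.06,0],"turn":0}
    - {"slide":[-0.05,0.1,0],"turn":0}
    - {"slide":[-0.055,0.113,0],"turn":0}
    - {"slide":[-0.055,0.113,0],"turn":0}
    - {"slide":[-0.055,0.113,0.02],"turn":0}
    - {"slide":[-0.055,0.113,0.045],"turn":0}
    - {"slide":[-0.055,0.113,0.063],"turn":0}
    - {"slide":[-0.055,0.113,0.066],"turn":0}
    - {"slide":[-0.055,0.113,0.066],"turn":0}
  fingers: 0.0

```text
t: 10.2
tool_pos: [0.6051, -0.0557, 0.222]
tcp_rot: [0.766, 0.643, 0.0, 0.0]
force: [-0.4, 0.5, 0.5]
grip_width: -0.0001
gripper_force: 0.0
```

```bash
python3 - <<'E'
from h import *
o=bot.observe();r=R.from_quat(o['tcp_rot']).inv();p0=o['tool_pos'];print(p0,o['force'],o['grip_width'])
post=np.array([.587,.0027])
for sw in list(range(74,-1,-6))+[0]:
    a=np.radians(169.94+sw);u=np.array([np.cos(a),np.sin(a)]);n=np.array([-u[1],u[0]])
    for d in ([.027] if sw else [.027,.024,.021]):
        q=post+.045*u+d*n; print(sw,d,np.round(r.apply([*q-p0[:2],.2215-p0[2]]),4))
E
```

```text
[ 0.60511111 -0.05571624  0.22195621] [-0.36337288  0.50055306  0.53175212] -8.72195250838937e-05
74 0.027 [ 0.0037 -0.0145  0.0005]
68 0.027 [ 0.0025 -0.0199  0.0005]
62 0.027 [ 0.002  -0.0253  0.0004]
56 0.027 [ 0.002  -0.0308  0.0004]
50 0.027 [ 0.0026 -0.0363  0.0004]
44 0.027 [ 0.0037 -0.0416  0.0004]
38 0.027 [ 0.0054 -0.0469  0.0004]
32 0.027 [ 0.0077 -0.0519  0.0004]
26 0.027 [ 0.0104 -0.0566  0.0004]
20 0.027 [ 0.0136 -0.0611  0.0004]
14 0.027 [ 0.0173 -0.0652  0.0004]
8 0.027 [ 0.0214 -0.0688  0.0004]
2 0.027 [ 0.0259 -0.072   0.0004]
0 0.027 [ 0.0274 -0.073   0.0004]
0 0.024 [ 0.0304 -0.073   0.0004]
0 0.021 [ 0.0334 -0.073   0.0004]
```

Request:
jog_arm:
  steps:
    - {"slide":[0.0037,-0.0145,0],"turn":0}
    - {"slide":[0.0025,-0.02,0],"turn":0}
    - {"slide":[0.002,-0.0253,0],"turn":0}
    - {"slide":[0.002,-0.031,0],"turn":0}
    - {"slide":[0.0026,-0.0363,0],"turn":0}
    - {"slide":[0.0037,-0.0416,0],"turn":0}
    - {"slide":[0.0054,-0.047,0],"turn":0}
    - {"slide":[0.0077,-0.052,0],"turn":0}
    - {"slide":[0.0104,-0.0566,0],"turn":0}
    - {"slide":[0.0136,-0.061,0],"turn":0}
    - {"slide":[0.0173,-0.0652,0],"turn":0}
    - {"slide":[0.0173,-0.0652,0],"turn":0}

```text
t: 11.7
tool_pos: [0.5434, -0.0268, 0.2215]
tcp_rot: [0.766, 0.643, -0.0, -0.001]
force: [-1.1, -0.4, -0.2]
grip_width: 0.0002
gripper_force: 0.0
```

```bash
python3 - <<'E'
from h import *
o=bot.observe();print(o['tool_pos'],o['force'],o['wrist_torque'])
w=snap('wrist','w7')
im=w['color'][:,:,::-1]; cv2.imwrite('pics/w7_b.png',cv2.convertScaleAbs(cv2.resize(im,(800,600)),alpha=1.3))
E
```

```text
[ 0.543359   -0.02675746  0.22154895] [-1.08395588 -0.42224239 -0.15268543] [-0.05203037  0.04970974 -0.00834316]
```

View pics/w7_b.png

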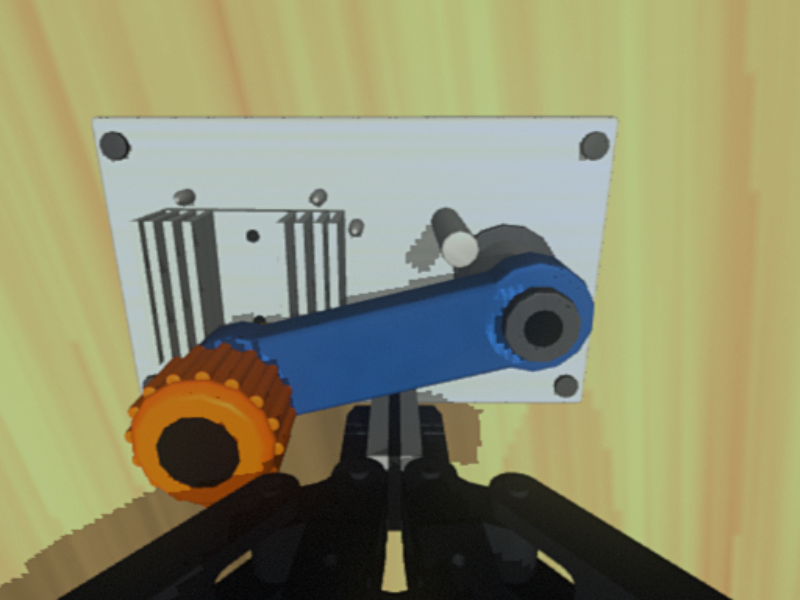

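The bar has swung to about 15° short of home, with the fingers on its side at (395,395). I'll creep on.

Request:
jog_arm:
  steps:
    - {"slide":[0.004,-0.0035,0],"turn":0}
    - {"slide":[0.0085,-0.0065,0],"turn":0}
    - {"slide":[0.0105,-0.0075,0],"turn":0}
    - {"slide":[0.012,-0.0075,0],"turn":0}
    - {"slide":[0.013,-0.0075,0],"turn":0}

```text
t: 12.38
tool_pos: [0.5384, -0.0136, 0.2215]
tcp_rot: [0.766, 0.643, -0.001, -0.0]
force: [-3.7, -5.3, 3.3]
grip_width: 0.0001
gripper_force: 2.9
```

Request:
jog_arm:
  steps:
    - {"slide":[0.001,0,0],"turn":0}
    - {"slide":[0.002,0,0],"turn":0}

```text
t: 12.62
tool_pos: [0.5386, -0.0132, 0.2215]
tcp_rot: [0.767, 0.642, -0.002, 0.0]
force: [-6.5, -10.5, 6.2]
grip_width: -0.0001
gripper_force: 5.8
```

Request:
jog_arm:
  steps:
    - {"slide":[0.001,0,0],"turn":0}
    - {"slide":[0.002,0,0],"turn":0}

```text
t: 12.88
tool_pos: [0.5388, -0.0128, 0.2215]
tcp_rot: [0.767, 0.641, -0.003, 0.001]
force: [-7.6, -17.1, 8.2]
grip_width: -0.0002
gripper_force: 8.8
```

Force is rising with no further motion, so the bar is at its stop. I'll back off, rise and check.

Request:
jog_arm:
  steps:
    - {"slide":[-0.008,0,0],"turn":0}
    - {"slide":[-0.03,0,0],"turn":0}
    - {"slide":[-0.035,0,-0.02],"turn":0}
    - {"slide":[-0.035,0,-0.06],"turn":0}
    - {"slide":[-0.03,-0.03,-0.09],"turn":0}
    - {"slide":[-0.02,-0.04,-0.1],"turn":0}
    - {"slide":[-0.02,-0.04,-0.1],"turn":0}
    - {"slide":[-0.02,-0.04,-0.1],"turn":0}
  fingers: 0.06

```text
t: 13.88
tool_pos: [0.4968, -0.0224, 0.321]
tcp_rot: [0.766, 0.643, -0.0, -0.0]
force: [-0.9, -0.4, 0.2]
grip_width: 0.06
gripper_force: 0.0
```

```bash
python3 - <<'E'
from h import *
rel([.5035,.0175,.30],-10)
w=snap('wrist','w8')
im=w['color'][:,:,::-1]; cv2.imwrite('pics/w8_b.png',cv2.convertScaleAbs(cv2.resize(im,(800,600)),alpha=1.3))
E
```

```text
t 13.88 slide [ 0.0404 -0.0004  0.021 ] turn -0.0004 y ang now -10.02 z axis [-8.e-04  2.e-04 -1.e+00] j [ 0.51  0.17 -0.6   1.87  0.1   1.13 -0.3 ]
```

View pics/w8_b.png

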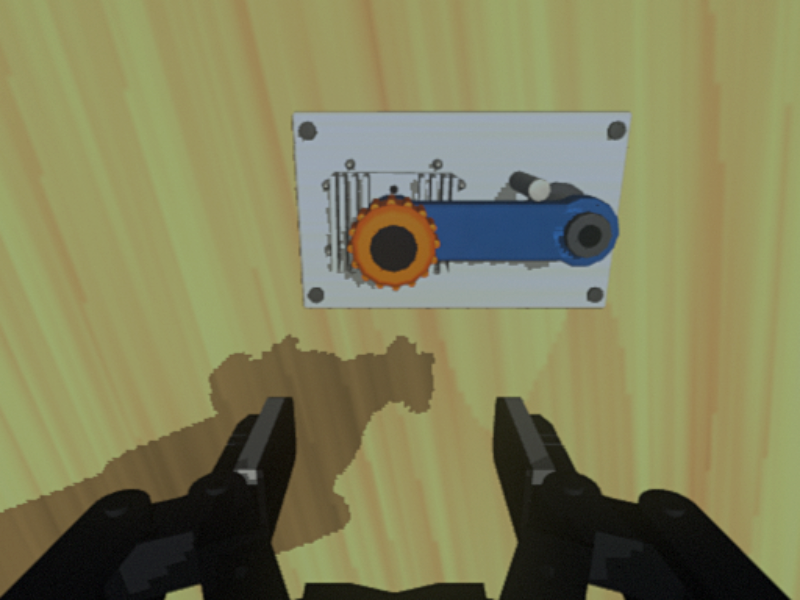

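The arm is home against its pin. The knob top is at (394,247) and the bolt at (590,237).

```bash
python3 - <<'E'
from h import *
w=ld('w8');k=1.5625
kn=atz(w,394.5/k-.5,247.5/k-.5,.09);b=atz(w,590.5/k-.5,236.5/k-.5,.066);d=kn-b
print(kn,b,np.degrees(np.arctan2(d[1],d[0])),np.linalg.norm(d[:2]))
kn2=tri([(w,394.5/k-.5,247.5/k-.5)]*1+[(ld('scene'),258,190)]) if 0 else None
rel([kn[0],kn[1],.30],-10+180-60)
rel([.5035,.0175,.30])
E
```

```text
[0.50361925 0.01806141 0.09      ] [0.58717813 0.00271934 0.066     ] 169.5959211466022 0.08495566601081675
t 13.93 slide [ 0.0412 -0.0004  0.0208] turn -2.0951 y ang now -10.04 z axis [-1.3e-03  4.0e-04 -1.0e+00] j [ 0.51  0.17 -0.6   1.87  0.1   1.13 -0.3 ]
t 13.93 slide [ 0.0406 -0.0004  0.0208] turn None y ang now -10.04 z axis [-1.3e-03  4.0e-04 -1.0e+00] j [ 0.51  0.17 -0.6   1.87  0.1   1.13 -0.3 ]
```

Request:
jog_arm:
  steps:
    - {"slide":[0.01,0,0],"turn":-0.1}
    - {"slide":[0.025,0,0],"turn":-0.28}
    - {"slide":[0.037,0,0.005],"turn":-0.46}
    - {"slide":[0.041,0,0.01],"turn":-0.64}
    - {"slide":[0.041,0,0.02],"turn":-0.82}
    - {"slide":[0.041,0,0.02],"turn":-1.0}
    - {"slide":[0.041,0,0.02],"turn":-1.18}
    - {"slide":[0.041,0,0.02],"turn":-1.36}
    - {"slide":[0.041,0,0.02],"turn":-1.54}
    - {"slide":[0.041,0,0.02],"turn":-1.72}
    - {"slide":[0.041,0,0.02],"turn":-1.88}
    - {"slide":[0.041,0,0.02],"turn":-2.0}

```text
t: 15.42
tool_pos: [0.504, 0.0177, 0.3008]
tcp_rot: [-0.129, 0.992, 0.001, -0.001]
force: [0.2, 1.1, -0.2]
grip_width: 0.0599
gripper_force: 0.0
```

Request:
jog_arm:
  steps:
    - {"slide":[0,0,0],"turn":0}
    - {"slide":[0,0,0],"turn":0}

```text
t: 15.68
tool_pos: [0.5039, 0.0179, 0.3012]
tcp_rot: [-0.125, 0.992, 0.0, -0.0]
force: [0.7, 0.4, -0.1]
grip_width: 0.0601
gripper_force: 0.0
```

```bash
python3 -c "
from h import *
rel([.5035,.0178,.240])"
```

```text
t 15.68 slide [ 0.0003 -0.      0.0612] turn None y ang now 104.39 z axis [-7.e-04  5.e-04 -1.e+00] j [ 0.65  0.26 -0.86  1.87  0.22  1.11  1.53]
```

Request:
jog_arm:
  steps:
    - {"slide":[0,0,0.02],"turn":0}
    - {"slide":[0,0,0.045],"turn":0}
    - {"slide":[0,0,0.059],"turn":0}
    - {"slide":[0,0,0.061],"turn":0}
    - {"slide":[0,0,0.061],"turn":0}

```text
t: 16.3
tool_pos: [0.5039, 0.0183, 0.241]
tcp_rot: [-0.127, 0.992, 0.0, 0.0]
force: [-0.0, 0.0, -0.1]
grip_width: 0.0601
gripper_force: 0.0
```

Request:
jog_arm:
  steps:
    - {"slide":[0,0,0],"turn":0}
    - {"slide":[0,0,0],"turn":0}
    - {"slide":[0,0,0],"turn":0}
    - {"slide":[0,0,0],"turn":0}
    - {"slide":[0,0,0],"turn":0}
  fingers: 0.02
  newtons: 60

```text
t: 16.92
tool_pos: [0.5043, 0.0175, 0.2418]
tcp_rot: [-0.126, 0.992, -0.001, 0.001]
force: [-1.5, -3.0, 9.2]
grip_width: 0.0316
gripper_force: 58.7
```

```bash
cat > q.py <<'E'
from h import *
o=bot.observe();y=R.from_quat(o['tcp_rot']).apply([0,1,0])
print('t %.2f'%o['t'],'yaw %.3f'%np.arctan2(y[1],y[0]),'pos',np.round(o['tool_pos'],4),'F',np.round(o['force'],1),'M',np.round(o['wrist_torque'],3),'grip',round(o['grip_width'],4),'j7 %.2f tau7 %.2f'%(o['joints'][6],o['tau'][6]))
E
python3 q.py
```

```text
t 16.93 yaw 1.824 pos [0.5043 0.0175 0.2418] F [-1.5 -3.   9.2] M [-0.584  0.385 -0.032] grip 0.0316 j7 1.47 tau7 -0.01
```

Request:
jog_arm:
  steps:
    - {"slide":[0,0,-0.001],"turn":0.07}
    - {"slide":[0,0,-0.001],"turn":0.14}
    - {"slide":[0,0,-0.001],"turn":0.2}
    - {"slide":[0,0,-0.001],"turn":0.2}

```text
t: 17.42
tool_pos: [0.5041, 0.0173, 0.2421]
tcp_rot: [-0.027, 1.0, -0.001, 0.001]
force: [2.7, -5.0, -1.1]
grip_width: 0.0315
gripper_force: 60.4
```

```bash
python3 q.py
```

```text
t 17.43 yaw 1.624 pos [0.5041 0.0173 0.2421] F [ 2.7 -5.  -1.1] M [-0.946 -0.663 -0.069] grip 0.0315 j7 1.28 tau7 -0.59
```

Request:
jog_arm:
  steps:
    - {"slide":[0,0,0],"turn":0.07}
    - {"slide":[0,0,0],"turn":0.14}
    - {"slide":[0,0,0],"turn":0.2}
    - {"slide":[0,0,0],"turn":0.2}

```text
t: 17.92
tool_pos: [0.5042, 0.0171, 0.2421]
tcp_rot: [0.073, 0.997, -0.001, 0.001]
force: [3.1, -5.4, -0.8]
grip_width: 0.0316
gripper_force: 60.5
```

```bash
python3 q.py
```

```text
t 17.93 yaw 1.425 pos [0.5042 0.0171 0.2421] F [ 3.1 -5.4 -0.8] M [-1.165 -0.614 -0.053] grip 0.0316 j7 1.09 tau7 -0.45
```

Request:
jog_arm:
  steps:
    - {"slide":[0,0,0],"turn":0.08}
    - {"slide":[0,0,0],"turn":0.16}
    - {"slide":[0,0,0],"turn":0.2}

```text
t: 18.3
tool_pos: [0.5041, 0.017, 0.2421]
tcp_rot: [0.173, 0.985, -0.001, 0.001]
force: [1.7, -7.2, -1.3]
grip_width: 0.0315
gripper_force: 60.5
```

```bash
python3 q.py
```

```text
t 18.30 yaw 1.224 pos [0.5041 0.017  0.2421] F [ 1.7 -7.2 -1.3] M [-1.351 -0.583  0.011] grip 0.0315 j7 0.90 tau7 0.26
```

Request:
jog_arm:
  steps:
    - {"slide":[0,0,0],"turn":0.08}
    - {"slide":[0,0,0],"turn":0.16}
    - {"slide":[0,0,0],"turn":0.2}

```text
t: 18.68
tool_pos: [0.5041, 0.0168, 0.2421]
tcp_rot: [0.27, 0.963, -0.001, 0.001]
force: [1.5, -6.9, -0.6]
grip_width: 0.0311
gripper_force: 60.5
```

```bash
python3 q.py
```

```text
t 18.68 yaw 1.023 pos [0.5041 0.0168 0.2421] F [ 1.5 -6.9 -0.6] M [-1.516 -0.466  0.09 ] grip 0.0311 j7 0.72 tau7 0.26
```

Request:
jog_arm:
  steps:
    - {"slide":[0,0,0],"turn":0.08}
    - {"slide":[0,0,0],"turn":0.16}
    - {"slide":[0,0,0],"turn":0.2}

```text
t: 19.05
tool_pos: [0.504, 0.0167, 0.2421]
tcp_rot: [0.365, 0.931, -0.001, 0.001]
force: [2.1, -8.4, -0.1]
grip_width: 0.0316
gripper_force: 60.6
```

```bash
python3 q.py
```

```text
t 19.05 yaw 0.823 pos [0.504  0.0167 0.2421] F [ 2.1 -8.4 -0.1] M [-1.627 -0.38   0.138] grip 0.0316 j7 0.53 tau7 0.26
```

Request:
jog_arm:
  steps:
    - {"slide":[0,0,0],"turn":0.08}
    - {"slide":[0,0,0],"turn":0.15}
    - {"slide":[0,0,0],"turn":0.15}

```text
t: 19.42
tool_pos: [0.504, 0.0166, 0.2421]
tcp_rot: [0.434, 0.901, -0.001, 0.001]
force: [0.9, -7.4, 0.5]
grip_width: 0.0315
gripper_force: 60.6
```

```bash
python3 q.py
```

```text
t 19.43 yaw 0.674 pos [0.504  0.0166 0.2421] F [ 0.9 -7.4  0.5] M [-1.681 -0.303 -0.028] grip 0.0315 j7 0.38 tau7 -0.54
```

Request:
jog_arm:
  steps:
    - {"slide":[0,0,0],"turn":0.08}
    - {"slide":[0,0,0],"turn":0.15}
    - {"slide":[0,0,0],"turn":0.15}

```text
t: 19.8
tool_pos: [0.5039, 0.0165, 0.242]
tcp_rot: [0.5, 0.866, -0.001, 0.001]
force: [0.1, -7.9, 1.2]
grip_width: 0.0314
gripper_force: 60.7
```

```bash
python3 q.py
```

```text
t 19.80 yaw 0.524 pos [0.5039 0.0165 0.242 ] F [ 0.1 -7.9  1.2] M [-1.811 -0.2   -0.097] grip 0.0314 j7 0.24 tau7 -0.54
```

Request:
jog_arm:
  steps:
    - {"slide":[0,0,0],"turn":0.08}
    - {"slide":[0,0,0],"turn":0.16}
    - {"slide":[0,0,0],"turn":0.2}
    - {"slide":[0,0,0],"turn":0.2}

```text
t: 20.3
tool_pos: [0.5038, 0.0165, 0.242]
tcp_rot: [0.584, 0.812, -0.001, 0.001]
force: [-1.1, -7.9, 2.0]
grip_width: 0.0318
gripper_force: 60.8
```

```bash
python3 q.py
```

```text
t 20.30 yaw 0.324 pos [0.5038 0.0165 0.242 ] F [-1.1 -7.9  2. ] M [-1.888  0.04  -0.056] grip 0.0318 j7 0.05 tau7 -0.30
```

Request:
jog_arm:
  steps:
    - {"slide":[0,0,0],"turn":0.08}
    - {"slide":[0,0,0],"turn":0.16}
    - {"slide":[0,0,0],"turn":0.2}
    - {"slide":[0,0,0],"turn":0.2}

```text
t: 20.8
tool_pos: [0.5037, 0.0165, 0.242]
tcp_rot: [0.662, 0.75, -0.001, 0.001]
force: [-2.4, -8.5, 3.1]
grip_width: 0.0314
gripper_force: 60.9
```

```bash
python3 q.py
```

```text
t 20.80 yaw 0.125 pos [0.5037 0.0165 0.242 ] F [-2.4 -8.5  3.1] M [-1.982  0.191  0.198] grip 0.0314 j7 -0.14 tau7 -0.53
```

Request:
jog_arm:
  steps:
    - {"slide":[0,0,0],"turn":0.08}
    - {"slide":[0,0,0],"turn":0.16}
    - {"slide":[0,0,0],"turn":0.2}
    - {"slide":[0,0,0],"turn":0.2}

```text
t: 21.3
tool_pos: [0.5036, 0.0165, 0.242]
tcp_rot: [0.733, 0.68, -0.001, 0.001]
force: [-2.0, -8.4, 3.9]
grip_width: 0.0317
gripper_force: 60.9
```

```bash
python3 q.py
```

```text
t 21.30 yaw -0.075 pos [0.5036 0.0165 0.242 ] F [-2.  -8.4  3.9] M [-1.942  0.437  0.221] grip 0.0317 j7 -0.33 tau7 -0.52
```

Request:
jog_arm:
  steps:
    - {"slide":[0,0,0],"turn":0.1}
    - {"slide":[0,0,0],"turn":0.2}
    - {"slide":[0,0,0],"turn":0.2}

```text
t: 21.68
tool_pos: [0.5034, 0.0165, 0.242]
tcp_rot: [0.798, 0.603, -0.001, 0.001]
force: [-3.6, -8.9, 5.6]
grip_width: 0.0318
gripper_force: 61.1
```

```bash
python3 q.py
```

```text
t 21.68 yaw -0.276 pos [0.5034 0.0165 0.242 ] F [-3.6 -8.9  5.6] M [-2.067  0.677  0.204] grip 0.0318 j7 -0.53 tau7 -1.03
```

Request:
jog_arm:
  steps:
    - {"slide":[0,0,0],"turn":0.05}
    - {"slide":[0,0,0],"turn":0.1}
    - {"slide":[0,0,0],"turn":0.1}

```text
t: 22.05
tool_pos: [0.5034, 0.0165, 0.242]
tcp_rot: [0.827, 0.563, -0.001, 0.001]
force: [-2.8, -8.7, 6.3]
grip_width: 0.0316
gripper_force: 61.2
```

```bash
python3 q.py
```

```text
t 22.05 yaw -0.375 pos [0.5034 0.0165 0.242 ] F [-2.8 -8.7  6.3] M [-2.015  0.807  0.248] grip 0.0316 j7 -0.62 tau7 -0.65
```

Request:
jog_arm:
  steps:
    - {"slide":[0,0,0],"turn":0.03}
    - {"slide":[0,0,0],"turn":0.06}
    - {"slide":[0,0,0],"turn":0.06}

```text
t: 22.42
tool_pos: [0.5034, 0.0165, 0.242]
tcp_rot: [0.843, 0.538, -0.001, 0.001]
force: [-4.2, -9.3, 6.1]
grip_width: 0.0315
gripper_force: 61.2
```

```bash
python3 q.py
```

```text
t 22.43 yaw -0.435 pos [0.5034 0.0165 0.242 ] F [-4.2 -9.3  6.1] M [-2.02   0.859  0.345] grip 0.0315 j7 -0.68 tau7 -0.54
```

Request:
jog_arm:
  steps:
    - {"slide":[0,0,0],"turn":0.03}
    - {"slide":[0,0,0],"turn":0.06}
    - {"slide":[0,0,0],"turn":0.06}

```text
t: 22.8
tool_pos: [0.5033, 0.0165, 0.242]
tcp_rot: [0.859, 0.513, -0.001, 0.001]
force: [-4.3, -8.9, 7.3]
grip_width: 0.0318
gripper_force: 61.2
```

```bash
python3 q.py
```

```text
t 22.80 yaw -0.495 pos [0.5033 0.0165 0.242 ] F [-4.3 -8.9  7.3] M [-2.047  0.981  0.294] grip 0.0318 j7 -0.74 tau7 -0.56
```

Request:
jog_arm:
  steps:
    - {"slide":[0,0,0],"turn":0.03}
    - {"slide":[0,0,0],"turn":0.06}
    - {"slide":[0,0,0],"turn":0.06}

```text
t: 23.18
tool_pos: [0.5033, 0.0166, 0.242]
tcp_rot: [0.874, 0.487, -0.001, 0.001]
force: [-4.6, -9.0, 6.7]
grip_width: 0.0319
gripper_force: 61.3
```

```bash
python3 q.py
```

```text
t 23.18 yaw -0.555 pos [0.5033 0.0166 0.242 ] F [-4.6 -9.   6.7] M [-2.031  0.986  0.363] grip 0.0319 j7 -0.79 tau7 -0.57
```

Request:
jog_arm:
  steps:
    - {"slide":[0,0,0],"turn":0.03}
    - {"slide":[0,0,0],"turn":0.06}
    - {"slide":[0,0,0],"turn":0.06}

```text
t: 23.55
tool_pos: [0.5033, 0.0166, 0.242]
tcp_rot: [0.888, 0.46, -0.001, 0.001]
force: [-5.4, -9.4, 7.8]
grip_width: 0.0318
gripper_force: 61.3
```

```bash
python3 q.py
```

```text
t 23.55 yaw -0.615 pos [0.5033 0.0166 0.242 ] F [-5.4 -9.4  7.8] M [-2.02   1.076  0.334] grip 0.0318 j7 -0.85 tau7 -0.58
```

Request:
jog_arm:
  steps:
    - {"slide":[0,0,0],"turn":0.03}
    - {"slide":[0,0,0],"turn":0.05}
    - {"slide":[0,0,0],"turn":0.05}

```text
t: 23.92
tool_pos: [0.5033, 0.0166, 0.242]
tcp_rot: [0.899, 0.438, -0.001, 0.001]
force: [-4.6, -9.0, 6.5]
grip_width: 0.0313
gripper_force: 61.3
```

```bash
python3 q.py
```

```text
t 23.93 yaw -0.664 pos [0.5033 0.0166 0.242 ] F [-4.6 -9.   6.5] M [-1.991  1.094  0.305] grip 0.0313 j7 -0.90 tau7 -0.49
```

Request:
jog_arm:
  steps:
    - {"slide":[0,0,0],"turn":0.03}
    - {"slide":[0,0,0],"turn":0.05}
    - {"slide":[0,0,0],"turn":0.05}

```text
t: 24.3
tool_pos: [0.5033, 0.0166, 0.2421]
tcp_rot: [0.91, 0.415, -0.001, 0.001]
force: [-5.6, -7.9, 9.8]
grip_width: 0.0317
gripper_force: 61.5
```

```bash
python3 q.py
```

```text
t 24.30 yaw -0.715 pos [0.5033 0.0166 0.2421] F [-5.6 -7.9  9.8] M [-1.762e+00  1.149e+00  1.000e-03] grip 0.0317 j7 -0.95 tau7 -0.12
```

Request:
jog_arm:
  steps:
    - {"slide":[0,0,0],"turn":0.04}
    - {"slide":[0,0,0],"turn":0.08}
    - {"slide":[0,0,0],"turn":0.08}

```text
t: 24.68
tool_pos: [0.5032, 0.0166, 0.242]
tcp_rot: [0.926, 0.378, -0.001, 0.001]
force: [-6.0, -8.1, 7.8]
grip_width: 0.0315
gripper_force: 61.3
```

```bash
python3 q.py
```

```text
t 24.68 yaw -0.795 pos [0.5032 0.0166 0.242 ] F [-6.  -8.1  7.8] M [-1.945  1.278 -0.024] grip 0.0315 j7 -1.03 tau7 -0.29
```

Request:
jog_arm:
  steps:
    - {"slide":[0,0,0],"turn":0.04}
    - {"slide":[0,0,0],"turn":0.08}
    - {"slide":[0,0,0],"turn":0.08}

```text
t: 25.05
tool_pos: [0.5032, 0.0167, 0.242]
tcp_rot: [0.94, 0.341, -0.001, 0.001]
force: [-6.0, -7.7, 8.9]
grip_width: 0.0318
gripper_force: 61.4
```

```bash
python3 q.py
```

```text
t 25.05 yaw -0.875 pos [0.5032 0.0167 0.242 ] F [-6.  -7.7  8.9] M [-1.972  1.274  0.201] grip 0.0318 j7 -1.10 tau7 -0.46
```

Request:
jog_arm:
  steps:
    - {"slide":[0,0,0],"turn":0.04}
    - {"slide":[0,0,0],"turn":0.07}
    - {"slide":[0,0,0],"turn":0.07}

```text
t: 25.42
tool_pos: [0.5031, 0.0167, 0.242]
tcp_rot: [0.951, 0.308, -0.001, 0.001]
force: [-7.1, -8.4, 8.6]
grip_width: 0.0314
gripper_force: 61.4
```

```bash
python3 q.py
```

```text
t 25.43 yaw -0.944 pos [0.5031 0.0167 0.242 ] F [-7.1 -8.4  8.6] M [-1.916  1.346  0.311] grip 0.0314 j7 -1.17 tau7 -0.54
```

Request:
jog_arm:
  steps:
    - {"slide":[0,0,0],"turn":0.03}
    - {"slide":[0,0,0],"turn":0.05}
    - {"slide":[0,0,0],"turn":0.05}

```text
t: 25.8
tool_pos: [0.5031, 0.0167, 0.242]
tcp_rot: [0.959, 0.284, -0.002, 0.001]
force: [-3.6, -3.7, 9.5]
grip_width: 0.0318
gripper_force: 61.6
```

```bash
python3 q.py
```

```text
t 25.80 yaw -0.995 pos [0.5031 0.0167 0.242 ] F [-3.6 -3.7  9.5] M [-0.942  0.321 -0.07 ] grip 0.0318 j7 -1.22 tau7 -0.11
```

The second slip came at yaw −0.99, so I'm stopping there, letting go and rising.

Request:
jog_arm:
  steps:
    - {"slide":[0,0,0],"turn":0}
    - {"slide":[0,0,0],"turn":0}
    - {"slide":[0,0,0],"turn":0}
    - {"slide":[0,0,0],"turn":0}
  fingers: 0.065

```text
t: 26.3
tool_pos: [0.5038, 0.0183, 0.2417]
tcp_rot: [0.959, 0.284, 0.0, -0.0]
force: [-0.3, -0.7, 0.6]
grip_width: 0.0653
gripper_force: 0.0
```

Request:
jog_arm:
  steps:
    - {"slide":[0,0,-0.01],"turn":0}
    - {"slide":[0,0,-0.03],"turn":0}
    - {"slide":[0,0,-0.06],"turn":0}
    - {"slide":[0,0,-0.08],"turn":0}
    - {"slide":[0,0,-0.08],"turn":0}
    - {"slide":[0,0,-0.08],"turn":0}

```text
t: 27.05
tool_pos: [0.5035, 0.0181, 0.3212]
tcp_rot: [0.959, 0.284, -0.0, -0.0]
force: [-0.3, -0.3, -0.1]
grip_width: 0.0648
gripper_force: 0.0
```

```bash
python3 - <<'E'
from h import *
import q
w=snap('wrist','w9'); im=w['color'].astype(int)
blue=(im[...,2]>im[...,0]*1.8)&(im[...,2]>60); ora=(im[...,0]>110)&(im[...,2]<im[...,0]*.35)&(im[...,1]<im[...,0]*.68)
v,u=np.nonzero(ora);print('orange',len(u),atz(w,u.mean(),v.mean(),.09))
v,u=np.nonzero(blue);P=np.array([atz(w,a,b,.06)[:2] for a,b in zip(u,v)]);c=P.mean(0)
d=np.linalg.svd(P-c,full_matrices=False)[2][0];print('blue',len(u),c,np.degrees(np.arctan2(d[1],d[0]))%180)
E
```

```text
t 27.05 yaw -0.995 pos [0.5035 0.0181 0.3212] F [-0.3 -0.3 -0.1] M [ 0.021  0.01  -0.026] grip 0.0648 j7 -1.18 tau7 0.01
orange 1131 [0.50578861 0.01803569 0.09      ]
blue 3716 [0.55574566 0.00965454] 170.52861705569947
```

The arm is still home at about 170°, the knob is over the nest and the gripper is clear, so I'm handing in.

```bash
python3 -c "
from bench import bot
print(bot.finish_job())"
```

```text
the job is handed in; nothing more can be done
None
```

The heat sink is seated in the nest, the clamp arm is home against its stop, and the knob was turned clockwise through two clutch clicks and released; I handed the job in at about 27 s, with no verdict reported back.

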